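Stow the hand-cranked charger

TASK

Stow the emergency charger: with your fingertips push its open cell drawer fully home without slamming it, and then push the folded-out crank handle round until it lies right across the front of the shut drawer, against its stop. Push both only lightly from outside, without gripping them; lift nothing, and leave the loose things on and around the charger where they are.

Things in the scene. Friction and masses are not known exactly. Their poses are not given: they have to be found in the camera images.
- charger: Hand-cranked charger, green steel box fixed to the shelf: 170 mm deep (x), 220 wide (y), top 105 mm up. Origin: centre of its underside, at shelf height. Its -x axis points out of its front towards the robot, y to the left seen from the robot, z up; turned by up to 0.3 rad. Front face of the housing: x = -85 mm. A loose clamp lies on the rear half of its top.
- drawer (a joint): Travel of the cell drawer along the charger's -x in m: 0 fully home (hard stop), 0.1 fully out; starts 0.05 to 0.085 out. Stays where it is left; sliding takes about 2 N, no spring or catch.
- drawer_face (a point): Centre of the outer face of the drawer's flat aluminium front panel, moves with it; axes as the charger's. Panel 120 mm wide (y), 10 thick, from 25 to 90 mm above the shelf; this point 57.5 mm up. When shut it is at x = -95, y = -20 mm in the charger's frame. Behind the panel: an open tray 106 mm wide, 110 long, with a red cell fixed in it.
- crank (a joint): Angle of the crank arm about its upright hinge pin in rad: 0 folded (hard stop), the arm pointing along the charger's -y across the drawer front; at pi/2 it points straight out along the charger's -x; starts 1.35 to 1.85 (limit 1.95). Grows clockwise seen from above. Stays where it is left; takes about 1 N at the grip, no spring or catch.
- crank_grip (a point): Middle of the crank's upright black round grip, 18 mm in diameter, on the free end of the arm, 100 mm from the hinge pin; moves with it. Grip from 74 to 128 mm above the shelf, this point 101 mm up. Below it the flat steel arm, 8 mm thick, 62 to 74 mm up. Folded, the grip's axis is at x = -115, y = -10 mm in the charger's frame, 20 mm in front of the shut drawer's face.
- crank_hinge (a point): A fixed point on the axis of the crank's upright hinge pin, at the charger's front left corner, x = -115 mm, y = 90 mm in the charger's frame, given at the grip's mid height, 101 mm up.
- insulator: Loose blue glass insulator, 72 mm in diameter, 90 mm tall, standing to the right of the drawer; origin centre of its underside. Leave alone.
- fuse_block: Loose grey fuse block with three white fuses, 60 x 90 mm, 41 mm tall, left of the charger; origin centre of its underside. Leave alone.
- spare_cell: Loose squat red plastic cell, 75 x 55 mm, 63 mm tall, right of the charger; origin centre of its underside. Leave alone.
- clamp: Loose brass battery clamp, 60 x 20 mm, 37 mm tall, lying on the charger's top; origin centre of its underside. Leave alone.
- mug: Loose steel mug, 80 mm in diameter, 85 mm tall, at the right; origin centre of its underside. Leave alone.
- jar: Loose amber jar, 60 mm in diameter, 75 mm tall, at the left; origin centre of its underside. Leave alone.
- screwdriver: Loose screwdriver lying flat on the shelf at the left, nearer the robot than the charger, under 40 mm high. Leave alone.

How it is judged:
On the way, in this order (a step that is already met when the one before it is completed fails the run):
1. the drawer is fully home while the crank is still folded out (value of joint drawer below 0.004 m and value of joint crank above 0.9 rad), for 0.2 s.
2. the crank lies across the shut drawer (value of joint crank below 0.08 rad and value of joint drawer below 0.004 m), for 0.2 s.
At the end, for the whole second after the job is handed in: The drawer is within 4 mm of fully home, the crank within 0.08 rad of its folded stop, and every loose thing within 25 mm of where it started (all of step 2 and distance of each of insulator, fuse_block, spare_cell, clamp, mug, jar, screwdriver from where it was at the start of the episode below 0.025 m); the robot touches nothing.
It fails at once if the crank is swung across while the drawer is not yet shut (value of joint drawer above 0.008 m and value of joint crank below 0.9 rad).
It fails at once if the drawer is slammed (shutting faster than 0.4 m/s) (velocity of joint drawer below -0.4 m/s).
It fails at once if the drawer is gripped or forced (over 35 N) (contact force between the fingers and drawer above 35 N).
It fails at once if the crank is gripped or forced (over 35 N) (contact force between the fingers and crank above 35 N).
It fails at once if a loose thing is displaced or lifted (distance of any of insulator, fuse_block, spare_cell, clamp, mug, jar, screwdriver from where it was at the start of the episode above 0.025 m).
It also fails if it takes over 48 s, if anything falls off the work surface, if the arm or the gripper's body presses on something with over 40 N, if the wrist force passes 120 N, or if a joint passes its speed limit or range.

ROBOT

A 6-joint arm with a two-finger parallel gripper is mounted at the origin on the work surface. World frame = base frame: x ahead of the robot, y to its left, z up, the work surface at z = 0. Lengths are in m, angles in rad, forces in N, time in s.
With the tool pointing down it reaches from about 0.425 to 0.95 m from the base axis. Payload 3.5 kg.
Tool frame: the origin (TCP) lies midway between the tips of the shut fingers; the grasp point (between the pads) lies 19 mm behind it; z points along the fingers, y is the line along which they close (so a half turn about z gives the same grasp; the last joint's range is limited). The gripper opens to 85 mm and grips with 20 to 120 N. Pads are 22 mm wide; open, the fingers measure 114 mm over their backs; the gripper's body (76 mm by 85 mm) begins 54 mm behind the grasp point. The pads swing forward as they close: fully open they stand 13 mm farther back than shut.
Start: joints at [1.142, 0.286, 1.577, -0, 1.279, -0.15], TCP at [0.186, 0.649, 0.231] pointing down, gripper open.
Joint ranges: [-2.77, 2.77], [-0.9, 2.22], [0.21, 2.48], [-1.53, 4.67], [0.24, 2.81], [-2.84, 2.84]. Speed limits (rad/s): [2.79, 2.79, 3.14, 3.14, 3.14, 3.14].

INTERFACE

Orientations are given as a unit quaternion [x, y, z, w].
In Python, from plant import get_state, read_camera, ctrl gives the robot as it stands.
- The arm moves only by the shell command python3 -m crank 'ROWS' [FORCE]. ROWS is JSON, a list of rows, each a list of 3 entries, a list of its own where there are three numbers: the shift along the tool's x, y, z in mm, then the turn about the tool's z in degrees, then the closure in counts, from 0 (fully open) to 255 (shut). In form: [[[tx, ty, tz], yaw, claw], ...]. A call has 1 to 10 rows; each row is the pose to reach, as a shift and turn from the pose commanded when the call began, along the tool's axes at that moment; what a row does not reach only later rows make up. A row lasts 1/10 s, in which the tool goes at most 50 mm and 8.59 degrees, less where a joint would pass 70% of its speed; a pose out of reach is approached as far as the arm can. A call with a gripper value outside its range is refused whole. The fingers move at their own pace and stop on an object; FORCE is the grip in N (left out, the last holds). Time passes only in rows, so rows that repeat a pose let the fingers close. It gives the time, the measured TCP pose, the force, the opening and the grip force at its end, in the units of the state.
- get_state(): the state, without advancing time (a new reading comes with each control period).
- read_camera(name): name is "side" or "top" or "wrist"; returns a dict with "frame" (384x512x3 uint8, blue, green, red), "range_z" (384x512 float32, m along the optical axis (not along the pixel's ray), 0 where there is no reading), "vfov" (degrees; the focal length in pixels is half the picture's height over the tangent of half this angle, whatever the lens; pixels are square), "cx", "cy" (the principal point, pixels), "origin" and "orientation" of the camera in the world. Camera axes: x right, y down, z forward; pixel columns grow to the right and rows downward; lengths in m; the calibration is good to about 2 mm. A picture is of the moment at which its call begins.
- ctrl.sign_off(): hands the job in; it is judged then, once.
The state is a dict: "time": time; "qpos": joint angles; "dq": joint speeds; "joint_efforts": joint torques, N m; "eef_pos": TCP position; "tcp_rot": TCP orientation; "contact_force": force on the tool from outside, world axes, zero at the start; "wrist_torque": the same for the moment, N m; "opening": opening from 0.0 (shut) to 1.0 (fully open); "finger_force": force on a finger pad.
Only numpy, scipy, OpenCV 4.12 (cv2) and the standard library are available. Lean on these libraries where they do the work, as an engineer would, in place of code of your own. Each camera call takes 0.05 s, during which the arm holds its last target. There are 200 camera calls.

## Working session

There is one attempt and no reset: what is moved stays moved. The work goes in short steps, Python scripts to look and compute and a shell command to move; the robot and the scene stay as the last step left them, time stands still between calls to the robot, and variables do not carry over. Pictures are saved under pics/ and viewed, at most 10 in all, crops included, and the job is handed in when it is done.

```bash
ls; mkdir -p pics; cat > h.py <<'E'
import numpy as np,cv2
from scipy.spatial.transform import Rotation as R
from plant import get_state,read_camera
def pts(c):
    d=c["range_z"];H,W=d.shape;f=H/2/np.tan(np.radians(c["vfov"])/2)
    v,u=np.mgrid[:H,:W]
    p=np.stack([(u-c["cx"])/f*d,(v-c["cy"])/f*d,d],-1)
    P=p@R.from_quat(c["orientation"]).as_matrix().T+np.array(c["origin"])
    P[d==0]=np.nan
    return P
E
python3 - <<'E'
from h import *
for n in ("top","side"):
    c=read_camera(n); cv2.imwrite(f"pics/{n}0.png",c["frame"]); np.savez(f"{n}0.npz",P=pts(c),F=c["frame"])
    print(n,c["origin"],R.from_quat(c["orientation"]).as_matrix().round(2).tolist(),c["vfov"])
s=get_state();print(s)
E
```

```text
pics
top [0.28446122 0.01733929 1.3843871 ] [[0.03, -0.98, 0.19], [-1.0, -0.03, -0.0], [0.01, -0.19, -0.98]] 51.628777239068235
side [ 0.13287888 -0.97405266  0.6805128 ] [[0.93, -0.18, 0.31], [-0.36, -0.43, 0.83], [-0.01, -0.88, -0.47]] 57.117076337164036
{'time': 0.1, 'qpos': array([ 1.14198555e+00,  2.87119602e-01,  1.57805443e+00, -3.01544747e-05,
        1.27857433e+00, -1.49994766e-01]), 'dq': array([-0.0001001 , -0.00214595, -0.00254645, -0.00058894, -0.00118592,
       -0.00175903]), 'joint_efforts': array([-2.80450922e-04, -4.07299232e+01, -2.93700349e+01, -1.92220573e-04,
        3.45133791e-03, -1.06708038e-05]), 'eef_pos': array([0.18549536, 0.64838948, 0.23004423]), 'tcp_rot': array([ 1.38952490e-01,  9.90298462e-01, -1.03715042e-03, -2.93764864e-04]), 'contact_force': array([-0.22592632,  0.83149776,  0.11231637]), 'wrist_torque': array([ 0.02657318, -0.03125481, -0.01692238]), 'finger_force': 0.0, 'opening': 1.0003925211392768}
```

View pics/top0.png

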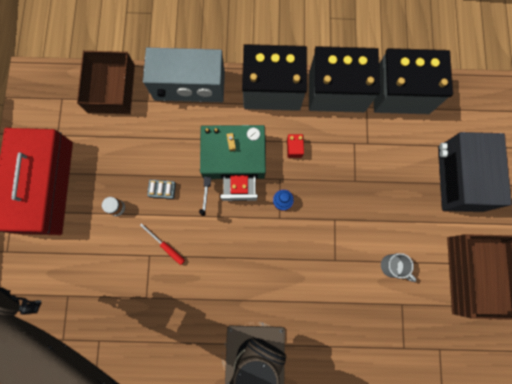

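View pics/side0.png

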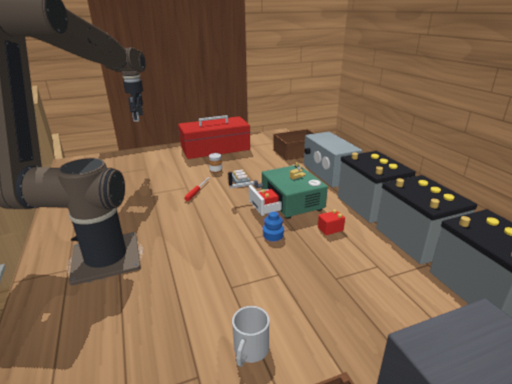

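The top picture shows the green housing at (200–266, 125–178), the drawer panel along row ~196 (cols 221–257), and the crank from (208,180) to its grip at (203,211). The insulator is at (284,200) and the screwdriver at (142–185, 225–263). Next I'll fit the geometry.

```bash
python3 - <<'E'
from h import *
a=np.load("top0.npz");P,F=a["P"],a["F"].astype(int)
print("shelf z",np.nanmedian(P[220:240,300:380,2]))
z=P[...,2]
sub=np.zeros(z.shape,bool);sub[115:220,190:275]=1
m=sub&(abs(z-.105)<.008)&(F[...,1]>F[...,2]+15)
q=P[m][:,:2].astype(np.float32);r=cv2.minAreaRect(q);print("top",m.sum(),r,np.median(z[m]));print(cv2.boxPoints(r))
mp=sub.copy();mp[:186]=0;mp[:,:216]=0;mp[:,262:]=0;mp[205:]=0
m=mp&(abs(z-.09)<.012);q=P[m];r=cv2.minAreaRect(q[:,:2].astype(np.float32));print("panel",m.sum(),r,np.median(q[:,2]));print(cv2.boxPoints(r))
mc=np.zeros_like(sub);mc[178:218,196:214]=1
m=mc&(abs(z-.12)<.015);q=P[m];print("grip",m.sum(),q.mean(0) if len(q) else 0)
m=mc&(abs(z-.074)<.01);q=P[m];print("arm",m.sum(),np.c_[q].mean(0)); 
for n,(r0,r1,c0,c1) in dict(ins=(188,215,272,296),fuse=(178,202,146,178),jar=(194,218,100,126)).items():
    k=P[r0:r1,c0:c1].reshape(-1,3);k=k[k[:,2]>.03];print(n,k.min(0),k.max(0))
E
```

```text
shelf z -5.1403901262014884e-05
top 2751 ((0.6775038838386536, 0.09274318814277649), (0.16927430033683777, 0.2138155847787857), 1.6463682651519775) 0.10478200893865464
[[ 0.58983016  0.19717516]
 [ 0.59597325 -0.01655214]
 [ 0.7651776  -0.01168878]
 [ 0.7590345   0.20203853]]
panel 123 ((0.5355470776557922, 0.06739160418510437), (0.04070455953478813, 0.11613339185714722), 1.4203685522079468) 0.08927281965311584
[[0.5137617  0.12493598]
 [0.51664037 0.00883827]
 [0.55733246 0.00984723]
 [0.5544538  0.12594494]]
grip 29 [0.45991594 0.18205376 0.12337562]
arm 86 [0.52259322 0.17950111 0.0741061 ]
ins [ 0.48869568 -0.11992647  0.03008031] [ 0.55102268 -0.0503794   0.09325236]
fuse [0.52268166 0.30008015 0.03006779] [0.57937631 0.38491505 0.04504125]
jar [0.45238675 0.46598209 0.03009   ] [0.5091316  0.52183782 0.082754  ]
```

Everything agrees with the sheet: panel top is at 0.089 m, hinge to grip is 100 mm, and the charger yaw is about 0.029 rad. The drawer is about 66 mm out and the crank is at about 1.63. I'll shut the fingers and travel at height to a point in front of the panel.

```bash
cat >> h.py <<'E'
C=np.array([.6775,.0927]);ang=.0287
RC=np.array([[np.cos(ang),-np.sin(ang)],[np.sin(ang),np.cos(ang)]])
def W(x,y): return C+RC@[x,y]            # charger frame -> world xy (m)
def go(x,y,z,turn=None):                 # shift in tool axes mm (+yaw deg to align tool y with charger y)
    s=get_state();M=R.from_quat(s["tcp_rot"]).as_matrix()
    d=M.T@(np.array([*W(x,y),z])-s["eef_pos"])*1e3
    t=M[:,1]; yaw=-np.degrees(np.pi/2+ang-np.arctan2(t[1],t[0]))
    return d.round(1),round(yaw,2)
def now():
    s=get_state();p=RC.T@(np.array(s["eef_pos"][:2])-C)
    return s["time"],p.round(4),s["eef_pos"].round(4),s["contact_force"].round(1),round(float(s["opening"]),2)
E
python3 -c "
from h import *
print(W(-.115,.09),go(-.205,-.02,.23),go(-.205,-.02,.06))"
```

```text
[0.55996471 0.17936289] (array([-436.6, -479.9,    0.9]), np.float64(-17.62)) (array([-436.7, -479.6,  170.9]), np.float64(-17.62))
```

```bash
R="[[-437,-480,0],-17.6,255]"; python3 -m crank '[[[-437,-480,0],-17.6,255],[[-437,-480,0],-17.6,255],[[-437,-480,0],-17.6,255],[[-437,-480,0],-17.6,255],[[-437,-480,0],-17.6,255],[[-437,-480,0],-17.6,255],[[-437,-480,0],-17.6,255],[[-437,-480,0],-17.6,255],[[-437,-480,0],-17.6,255],[[-437,-480,0],-17.6,255]]' 20; python3 -c "
from h import *
print(now(),go(-.205,-.02,.23))"
```

```text
time: 1.1
eef_pos: [0.4077, 0.1989, 0.2311]
tcp_rot: [-0.014, 1.0, 0.0, 0.0]
contact_force: [1.9, 0.4, -0.3]
opening: 0.001
finger_force: 0.0
(1.1, array([-0.2666,  0.1139]), array([0.4077, 0.1989, 0.2311]), array([ 1.9,  0.4, -0.3]), 0.0) (array([ -61.6, -133.9,    1.1]), np.float64(-0.01))
```

```bash
python3 -m crank '[[[-61,-134,0],0,255],[[-61,-134,0],0,255],[[-61,-134,0],0,255],[[-61,-134,0],0,255],[[-61,-134,0],0,255]]' ; python3 - <<'E'
from h import *
print(now(),go(-.195,-.02,.055))
c=read_camera("wrist");cv2.imwrite("pics/w1.png",c["frame"])
P=pts(c);q=P.reshape(-1,3);k=np.stack([*(RC.T@(q[:,:2]-C).T),q[:,2]],1)
m=(k[:,2]>.08)&(k[:,2]<.094)&(abs(k[:,1]+.02)<.05)&(k[:,0]<-.11)
print("panel top x range",m.sum(),np.percentile(k[m,0],[2,50,98]) if m.any() else 0)
E
```

```text
time: 1.6
eef_pos: [0.4722, 0.0678, 0.2307]
tcp_rot: [-0.013, 1.0, 0.0, -0.001]
contact_force: [-0.8, 0.4, 0.1]
opening: 0.001
finger_force: 0.0
(1.6, array([-0.2059, -0.019 ]), array([0.4722, 0.0678, 0.2307]), array([-0.8,  0.4,  0.1]), 0.0) (array([-11.2,  -1.1, 175.7]), np.float64(-0.18))
panel top x range 1403 [-0.16350345 -0.16023838 -0.12503011]
```

View pics/w1.png

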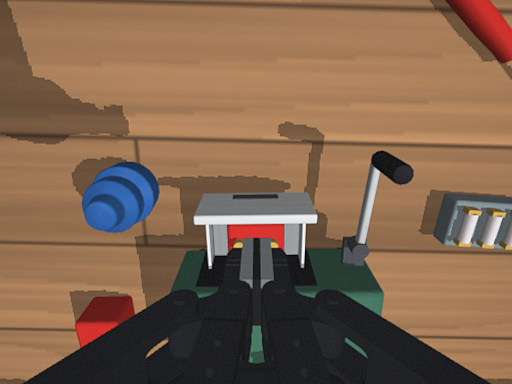

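The wrist view shows the panel face at rows 205–220 (cols 195–318). The crank is well clear on the right with its grip at (392,167), and the insulator is at (120,195). The panel's outer face is at x = -0.1635, so the drawer is 68 mm out. I'll descend in front of it.

```bash
python3 -m crank '[[[0,0,45],0,255],[[0,0,90],0,255],[[0,0,135],0,255],[[0,0,175],0,255],[[0,0,175],0,255],[[0,0,175],0,255]]' ; python3 -c "
from h import *
print(now())"
```

```text
time: 2.25
eef_pos: [0.4718, 0.0699, 0.0565]
tcp_rot: [-0.015, 1.0, 0.0, -0.001]
contact_force: [-0.1, -1.3, 1.1]
opening: -0.0
finger_force: 0.0
(2.25, array([-0.2063, -0.0169]), array([0.4718, 0.0699, 0.0565]), array([-0.1, -1.3,  1.1]), -0.0)
```

```bash
python3 -m crank '[[[-8,-3,0],0,255],[[-16,-3,0],0,255],[[-24,-3,0],0,255],[[-32,-3,0],0,255],[[-40,-3,0],0,255],[[-48,-3,0],0,255],[[-56,-3,0],0,255],[[-64,-3,0],0,255],[[-72,-3,0],0,255],[[-80,-3,0],0,255]]' ; python3 -c "
from h import *
print(now())"
```

```text
time: 3.25
eef_pos: [0.5529, 0.0681, 0.0561]
tcp_rot: [-0.014, 1.0, 0.0, -0.0]
contact_force: [-1.5, 1.3, 0.8]
opening: -0.001
finger_force: 1.0
(3.25, array([-0.1253, -0.021 ]), array([0.5529, 0.0681, 0.0561]), array([-1.5,  1.3,  0.8]), -0.0)
```

```bash
python3 -m crank '[[[-4,0,0],0,255],[[-8,0,0],0,255],[[-11,0,0],0,255],[[-13,0,0],0,255],[[-14,0,0],0,255],[[-15,0,0],0,255],[[-16,0,0],0,255]]' ; python3 -c "
from h import *
print(now())"
```

```text
time: 3.95
eef_pos: [0.5682, 0.0684, 0.0562]
tcp_rot: [-0.014, 1.0, 0.0, -0.0]
contact_force: [-2.0, 0.8, -0.9]
opening: 0.0
finger_force: 0.8
(3.95, array([-0.1099, -0.0211]), array([0.5682, 0.0684, 0.0562]), array([-2. ,  0.8, -0.9]), 0.0)
```

```bash
for i in 1; do python3 -m crank '[[[-1,0,0],0,255],[[-2,0,0],0,255],[[-3,0,0],0,255]]'; python3 -m crank '[[[-0.5,0,0],0,255],[[-1,0,0],0,255]]'; done ; python3 -c "
from h import *
print(now())"
```

```text
time: 4.25
eef_pos: [0.5714, 0.0685, 0.0562]
tcp_rot: [-0.014, 1.0, 0.0, -0.0]
contact_force: [-2.3, 1.4, 0.2]
opening: 0.003
finger_force: 0.8
time: 4.45
eef_pos: [0.5724, 0.0684, 0.0563]
tcp_rot: [-0.014, 1.0, -0.0, -0.0]
contact_force: [-1.7, 1.2, -0.5]
opening: 0.001
finger_force: 0.8
(4.45, array([-0.1058, -0.0212]), array([0.5724, 0.0684, 0.0563]), array([-1.7,  1.2, -0.5]), 0.0)
```

Still only about 2 N, so it isn't at the stop yet.

```bash
python3 -m crank '[[[-0.5,0,0],0,255],[[-1,0,0],0,255]]'|grep contact; python3 -m crank '[[[-0.5,0,0],0,255],[[-1,0,0],0,255]]' |grep contact;  python3 -c "
from h import *
print(now())"
```

```text
contact_force: [-5.9, 0.1, 3.3]
contact_force: [-8.2, -0.9, 5.4]
(4.85, array([-0.1056, -0.0212]), array([0.5726, 0.0685, 0.0563]), array([-8.2, -0.9,  5.4]), -0.0)
```

It's at the hard stop: the force rose while the position held. Next: retract, rise, and go over to the outer side of the crank.

```bash
python3 -m crank '[[[0,0,0],0,255],[[20,0,0],0,255],[[60,0,0],0,255],[[90,0,0],0,255],[[95,0,-45],0,255],[[95,0,-90],0,255],[[95,0,-130],0,255],[[95,0,-130],0,255],[[95,0,-130],0,255]]'|grep -E "time|pos"; python3 -m crank '[[[0,50,0],0,255],[[0,100,0],0,255],[[5,140,0],0,255],[[12,168,0],0,255],[[12,168,0],0,255],[[12,168,0],0,255]]'; python3 - <<'E'
from h import *
print(now(),go(-.215,.145,.085))
c=read_camera("top");cv2.imwrite("pics/t2.png",cv2.resize(c["frame"][110:260,120:320],(800,600)))
c=read_camera("wrist");P=pts(c);q=P.reshape(-1,3);k=np.stack([*(RC.T@(q[:,:2]-C).T),q[:,2]],1)
m=(k[:,2]>.08)&(k[:,2]<.094)&(abs(k[:,1]+.02)<.05)&(k[:,0]<-.085)&(k[:,0]>-.2);print("panel",m.sum(),np.percentile(k[m,0],[2,50]) if m.any() else 0)
m=(k[:,2]>.12)&(k[:,2]<.132)&(np.hypot(k[:,0]+.215,k[:,1]-.095)<.03);print("grip top",m.sum(),k[m].mean(0) if m.any() else 0)
E
```

```text
time: 5.75
eef_pos: [0.4811, 0.0655, 0.1884]
time: 6.35
eef_pos: [0.462, 0.2334, 0.1846]
tcp_rot: [-0.015, 1.0, -0.001, -0.001]
contact_force: [0.0, -0.4, 0.2]
opening: 0.001
finger_force: 0.0
(6.35, array([-0.2114,  0.1468]), array([0.462 , 0.2334, 0.1846]), array([ 0. , -0.4,  0.2]), 0.0) (array([ 3.4, -1.7, 99.6]), np.float64(0.07))
panel 1665 [-0.094369   -0.09261512]
grip top 575 [-0.21589906  0.09878486  0.12722262]
```

View pics/t2.png

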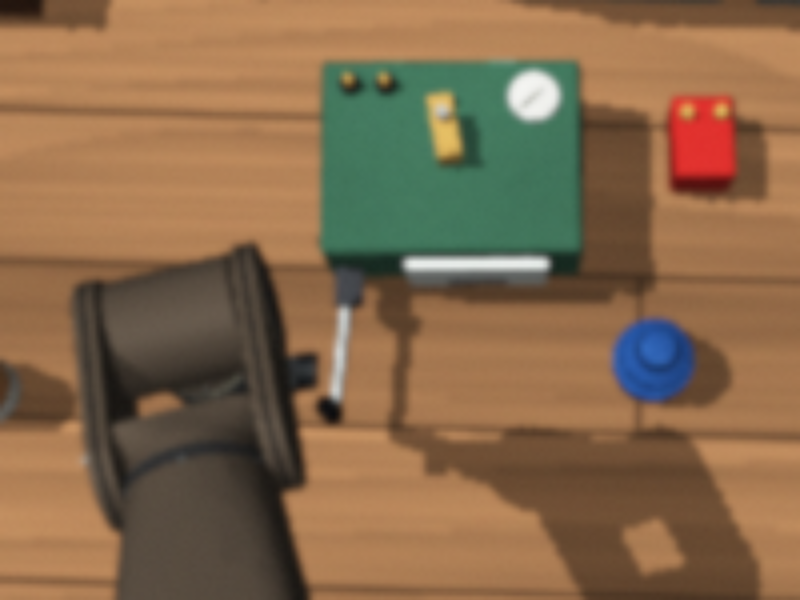

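The top crop shows the drawer panel flush with the housing (row ~265) and the crank still folded out, with its grip at (330,408) and the tool to its left. The wrist depth gives panel x = -0.094 (shut) and crank about 1.66. I'll descend to z = 0.10 and plan the arc.

```bash
python3 -m crank '[[[3,0,40],0,255],[[3,0,80],0,255],[[3,0,85],0,255],[[3,0,85],0,255],[[3,0,85],0,255]]'; cat >> h.py <<'E'
def arc(degs,gap=23.5,z=.10):
    s=get_state();M=R.from_quat(s["tcp_rot"]).as_matrix();print(now(),"q6",s["qpos"][5].round(2))
    t=M[:,1];a0=np.arctan2(t[1],t[0])
    for g in degs:
        th=np.radians(g);S,c=np.sin(th),np.cos(th)
        p=np.array([-.115,.09])+.1*np.array([-S,-c])+gap/1e3*np.array([-c,S])
        d=M.T@(np.array([*W(*p),z])-s["eef_pos"])*1e3
        yaw=-np.degrees(np.pi/2+ang+np.radians(90-g)-a0); yaw=(yaw+180)%360-180
        print(g,d.round(1),yaw.round(1))
E
python3 -c "
from h import *
arc([94,90,86,82,78,74,70,66,62,58])"
```

```text
time: 6.95
eef_pos: [0.4614, 0.2332, 0.1033]
tcp_rot: [-0.014, 1.0, 0.0, 0.002]
contact_force: [0.2, -0.5, -0.2]
opening: -0.001
finger_force: 0.0
(6.95, array([-0.212 ,  0.1466]), array([0.4614, 0.2332, 0.1033]), array([ 0.2, -0.5, -0.2]), -0.0) q6 -1.33
94 [  1.1 -26.2   3.2] 3.9
90 [  2.9 -33.1   3.2] -0.1
86 [  4.3 -40.2   3.2] -4.1
82 [  5.2 -47.3   3.2] -8.1
78 [  5.6 -54.4   3.2] -12.1
74 [  5.5 -61.6   3.2] -16.1
70 [  4.9 -68.7   3.2] -20.1
66 [  3.8 -75.8   3.2] -24.1
62 [  2.2 -82.8   3.2] -28.1
58 [  0.1 -89.7   3.2] -32.1
```

Joint 6 would run past its range, so I'll pre-turn +90° and push with the other face.

```bash
sed -i 's/yaw=(yaw+180)%360-180/yaw=(yaw+90+180)%360-180/; s/gap=23.5/gap=20/' h.py; python3 -m crank '[[[0,0,3],8,255],[[0,0,3],16,255],[[0,0,3],24,255],[[0,0,3],32,255],[[0,0,3],40,255],[[0,0,3],48,255],[[0,0,3],56,255],[[0,0,3],64,255],[[0,0,3],72,255],[[0,0,3],80,255]]' >/dev/null;python3 -m crank '[[[0,0,0],8,255],[[0,0,0],14,255],[[0,0,0],14,255]]'
python3 -c "
from h import *
arc([94,90,86,82,78,74,70,66,62,58])"
```

```text
time: 8.25
eef_pos: [0.4616, 0.2337, 0.1011]
tcp_rot: [0.722, 0.692, 0.002, 0.001]
contact_force: [0.2, -0.7, -0.3]
opening: -0.001
finger_force: 0.0
(8.25, array([-0.2118,  0.1472]), array([0.4616, 0.2337, 0.1011]), array([ 0.2, -0.7, -0.3]), -0.0) q6 0.31
94 [-30.3   0.5   1. ] -0.0
90 [-37.3  -0.6   1. ] -4.0
86 [-44.4  -1.3   1. ] -8.0
82 [-51.5  -1.4   1. ] -12.0
78 [-58.6  -1.1   1. ] -16.0
74 [-65.7  -0.3   1. ] -20.0
70 [-72.7   1.1   1. ] -24.0
66 [-79.6   2.9   0.9] -28.0
62 [-86.3   5.2   1. ] -32.0
58 [-92.9   7.9   1. ] -36.0
```

```bash
python3 -m crank '[[[-10,0,1],0,255],[[-20,0,1],0,255],[[-30,0.5,1],0,255],[[-37,-0.5,1],-4,255],[[-44.5,-1.5,1],-8,255],[[-51.5,-1.5,1],-12,255],[[-58.5,-1,1],-16,255],[[-65.5,-0.5,1],-20,255],[[-72.5,1,1],-24,255],[[-79.5,3,1],-28,255]]'
python3 -c "
from h import *
arc([62,58,54,50,46,42,38,34,30,26])"
```

```text
time: 9.25
eef_pos: [0.4593, 0.153, 0.0975]
tcp_rot: [0.532, 0.847, 0.0, -0.0]
contact_force: [-0.0, 1.4, 0.9]
opening: -0.001
finger_force: 0.6
(9.25, array([-0.2164,  0.0665]), array([0.4593, 0.153 , 0.0975]), array([-0. ,  1.4,  0.9]), -0.0) q6 -0.34
62 [-6.8  1.  -2.5] -3.9
58 [-13.9   0.3  -2.5] -7.9
54 [-21.    0.1  -2.5] -11.9
50 [-28.1   0.4  -2.5] -15.9
46 [-35.2   1.3  -2.5] -19.9
42 [-42.2   2.6  -2.5] -23.9
38 [-49.1   4.3  -2.5] -27.9
34 [-55.8   6.6  -2.5] -31.9
30 [-62.4   9.3  -2.5] -35.9
26 [-68.8  12.5  -2.5] -39.9
```

```bash
python3 -m crank '[[[-7,1,-2],-4,255],[[-14,0.5,-2],-8,255],[[-21,0,-2],-12,255],[[-28,0.5,-2],-16,255],[[-35,1.5,-2],-20,255],[[-42,2.5,-2],-24,255],[[-49,4.5,-2],-28,255],[[-56,6.5,-2],-32,255],[[-62.5,9.5,-2],-36,255],[[-69,12.5,-2],-40,255]]'
python3 -c "
from h import *
arc([22,18,14,11,8,6,5,4,3,2,1,0])"
```

```text
time: 10.25
eef_pos: [0.5001, 0.0961, 0.0992]
tcp_rot: [0.21, 0.978, 0.0, -0.001]
contact_force: [-1.2, 0.9, -0.0]
opening: 0.001
finger_force: 0.6
(10.25, array([-0.1772,  0.0085]), array([0.5001, 0.0961, 0.0992]), array([-1.2,  0.9, -0. ]), 0.0) q6 -1.16
22 [-7.2 -0.7 -0.8] -3.9
18 [-14.3  -1.3  -0.8] -7.9
14 [-21.4  -1.5  -0.8] -11.9
11 [-26.8  -1.3  -0.8] -14.9
8 [-32.1  -0.9  -0.8] -17.9
6 [-35.6  -0.4  -0.8] -19.9
5 [-37.4  -0.1  -0.9] -20.9
4 [-39.1   0.2  -0.9] -21.9
3 [-40.9   0.5  -0.9] -22.9
2 [-42.6   0.9  -0.9] -23.9
1 [-44.4   1.3  -0.9] -24.9
0 [-46.1   1.7  -0.9] -25.9
```

```bash
python3 -m crank '[[[-7,-0.5,0],-4,255],[[-14,-1.5,0],-8,255],[[-21,-1.5,0],-12,255],[[-27,-1.5,0],-15,255],[[-32,-1,0],-18,255],[[-35.5,-0.5,0],-20,255],[[-37.5,0,0],-21,255],[[-39,0,0],-22,255],[[-41,0.5,0],-23,255],[[-42,0.5,0],-23.5,255]]'
python3 -c "
from h import *
arc([3,2,1,0])"
```

```text
time: 11.25
eef_pos: [0.5388, 0.0799, 0.0992]
tcp_rot: [0.007, 1.0, -0.0, -0.0]
contact_force: [-0.9, -1.2, -0.4]
opening: -0.003
finger_force: 0.5
(11.25, array([-0.139 , -0.0088]), array([0.5388, 0.0799, 0.0992]), array([-0.9, -1.2, -0.4]), -0.0) q6 -1.6
3 [ 1.2 -0.1 -0.8] 0.5
2 [-0.5 -0.4 -0.8] -0.5
1 [-2.3 -0.7 -0.8] -1.5
0 [-4.  -1.  -0.8] -2.5
```

```bash
python3 -m crank '[[[-1,0,0],0,255],[[-2,0,0],-1,255],[[-3,0,0],-2,255]]'|grep -E "eef|contact"; python3 -m crank '[[[-0.5,0,0],0,255],[[-1,0,0],0,255]]'|grep -E "eef|contact"
```

```text
eef_pos: [0.542, 0.0801, 0.0994]
contact_force: [-0.6, -0.5, -0.7]
eef_pos: [0.5431, 0.0801, 0.0994]
contact_force: [-1.1, -0.8, 0.1]
```

```bash
python3 -m crank '[[[-0.5,0,0],0,255],[[-1,0,0],0,255]]'|grep -E "eef|contact"; python3 -m crank '[[[-0.5,0,0],0,255],[[-1,0,0],0,255]]'|grep -E "eef|contact"
```

```text
eef_pos: [0.5433, 0.0801, 0.0993]
contact_force: [-4.8, -1.4, 2.3]
eef_pos: [0.5433, 0.0801, 0.0993]
contact_force: [-8.6, -1.1, 5.6]
```

At the stop. I'll dwell briefly, back straight off, rise, and check.

```bash
python3 -m crank '[[[0,0,0],0,255],[[0,0,0],0,255],[[10,0,0],0,255],[[40,0,0],0,255],[[70,0,0],0,255],[[75,0,-45],0,255],[[75,0,-90],0,255],[[75,0,-110],0,255],[[75,0,-110],0,255],[[75,0,-110],0,255]]'|grep -E "time|eef|contact"; python3 - <<'E'
from h import *
c=read_camera("wrist");cv2.imwrite("pics/w3.png",c["frame"])
P=pts(c);q=P.reshape(-1,3);k=np.stack([*(RC.T@(q[:,:2]-C).T),q[:,2]],1)
m=(k[:,2]>.118)&(k[:,2]<.132)&(np.hypot(k[:,0]+.115,k[:,1]+.01)<.03);print("grip top",m.sum(),k[m].mean(0))
m=(k[:,2]>.085)&(k[:,2]<.094)&(abs(k[:,1]+.05)<.025)&(k[:,0]<-.085)&(k[:,0]>-.2);print("panel",m.sum(),np.percentile(k[m,0],[2,50]))
E
```

```text
time: 13.15
eef_pos: [0.47, 0.0788, 0.2092]
contact_force: [-0.3, 0.1, -0.0]
grip top 0 [nan nan nan]
panel 147 [-0.09396065 -0.09267401]<stdin>:4: RuntimeWarning: Mean of empty slice.
  ret = um.true_divide(
```

View pics/w3.png

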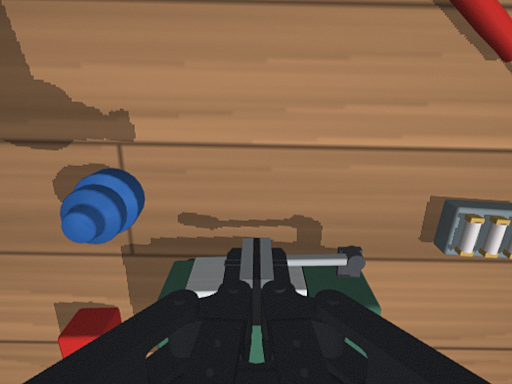

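The wrist view shows the drawer flush and the arm lying straight across it, from the hinge at (350,262) to the grip, which is hidden behind the fingers at (290,262). The tool is clear and the loose things haven't moved.

```bash
python3 -c "
from plant import ctrl
print(ctrl.sign_off())"
```

```text
the job is handed in; nothing more can be done
None
```

I handed the job in with the drawer pushed home and the crank folded across it to its stop, at no more than about 10 N in the readings; the fingers hid the grip in the last picture, and the sign-off returned no verdict.

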